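# Lay out the breakfast spreads from the stack

### The arm

A 6-joint arm with a two-finger parallel gripper is mounted at the origin on the work surface. World frame = base frame: x ahead of the robot, y to its left, z up, the work surface at z = 0. Lengths are in mm, angles in rad, forces in N, time in s.
With the tool pointing down it reaches from about 350 to 975 mm from the base axis. Payload 7.1 kg.
Tool frame: the origin (TCP) lies midway between the tips of the shut fingers; the grasp point (between the pads) lies 19 mm behind it (ctrl.tcp_to_grasp is the distance from the TCP to the grasp point, in mm); z points along the fingers, y is the line along which they close (so a half turn about z gives the same grasp; the last joint's range is limited). The gripper opens to 88 mm and grips with 3 to 60 N. Pads are 20 mm wide; open, the fingers measure 115 mm over their backs; the gripper's body (75 mm by 178 mm) begins 61 mm behind the grasp point.
Start: joints at [-1.164, 0.423, 1.63, -0, 1.089, -0.019], TCP at [258.171, -569.168, 222.675] pointing down, gripper open.
Joint ranges: [-3, 3], [-0.9, 2.11], [0.09, 2.58], [-1.31, 4.45], [0.11, 2.69], [-2.54, 2.54]. Speed limits (rad/s): [2.39, 2.39, 3.01, 3.14, 3.14, 3.14].

### API

Orientations are given as a rotation vector (axis times angle).
In Python, from workcell import get_obs, cams, ticket, boxes_of, ctrl gives the robot as it stands.
- The arm moves only by the shell command python3 -m creep 'ROWS' [OPENING]. ROWS is JSON, one flat list of numbers, 4 for each row, row after row: the shift along the world's x, y, z in m, then the turn about the world's z in rad. In form: [tx, ty, tz, spin, tx, ty, tz, spin, ...]. A call has 1 to 10 rows; each row is the pose to reach, as a shift and turn from the pose commanded when the call began; what a row does not reach only later rows make up. A row lasts 1/12 s, in which the tool goes at most 41.7 mm and 7.16 degrees, less where a joint would pass 70% of its speed; a pose out of reach is approached as far as the arm can. A call with a gripper value outside its range is refused whole. OPENING is the opening, from 0 (shut) to 1 (fully open), set as the call begins (- or left out, the last holds). The fingers move at their own pace and stop on an object; the grip force is fixed at half the most. Time passes only in rows, so rows that repeat a pose let the fingers close. It gives the time, the measured TCP pose, the force, the opening and the grip force at its end, in the units of the state.
- get_obs(): the state, without advancing time (a new reading comes with each control period).
- cams.get_image(name): name is "scene" or "top" or "wrist"; returns (picture, depth): 400x640x3 uint8, red, green, blue; 400x640 float32, mm along the optical axis (not along the pixel's ray), 0 where there is no reading.
- cams.get_calibration(name): a dict with "mtx" (3x3 intrinsics, pixels), "R" (3x3) and "t" (3): a world point X has camera coordinates R X + t; the wrist camera has in their place "mount" (4x4, takes a point from camera to tool coordinates, whose origin is the TCP and whose axes are the flange's). Camera axes: x right, y down, z forward; pixel columns grow to the right and rows downward; lengths in mm; the calibration is good to about 2 mm. A picture is of the moment at which its call begins: read the wrist's pose just before it. get_calibration takes no time and is no camera call.
- ticket.close_job(): hands the job in; it is judged then, once.
Trained networks look in the newest picture that a camera, given by its name, has taken for a name from the list of things; names that differ only in an ending like _2 or _b are one class to them, and where a whole thing is asked for, a point or a joint stands for the part that bears it (a point fixed in the world has none). Each returns a list of dicts, best first, with "score" (0 to 1); they miss things now and then, are a little off and sometimes report something else, mostly with a low value. They report only what shows in the picture. A call takes as long as a camera call. They do not tell look-alikes from the thing itself.
- boxes_of(camera, target): "centre" ([column, row] in pixels, amid what is visible of it).
The state is a dict: "t": time; "qpos": joint angles; "qvel": joint speeds; "joint_torque": joint torques, N m; "ee_pos": TCP position; "orientation": TCP orientation; "ft_force": force on the tool from outside, world axes, zero at the start; "moment": the same for the moment, N m; "width": finger opening in mm; "grasp_force": force on a finger pad.
Only numpy, scipy, OpenCV 4.12 (cv2) and the standard library are available. Lean on these libraries where they do the work, as an engineer would, in place of code of your own. Each camera call takes 0.05 s, during which the arm holds its last target. There are 200 camera calls.

### The job

Take the stack on the breakfast table apart and give every container its own dish: the long box in the long tray, the square tub in the square tray, the jar in the big round saucer and the shaker, which now stands in the jar's saucer, in the small round saucer. Set each one down, without dropping it, so that it stands upright and flat on the floor of its dish inside the rim. Leave the mug standing where it is.

Things in the scene. Friction and masses are not known exactly. Their poses are not given: they have to be found in the camera images.
- long_box: Oblong lidded butter box, white with a grey lid, 130 mm long (its x), 62 mm wide (its y), 50 mm high, straight sides, about 0.4 kg; stands on the table as the bottom of the stack. Origin: centre of its underside; z up.
- square_tub: Square lidded tub, white with a grey lid, 62 x 62 mm (x, y), 46 mm high, straight sides, about 0.25 kg; middle of the stack, standing on the lid of the long box, up to 20 mm from its middle along its length. Origin: centre of its underside; z up.
- jar: Round amber glass jar with a flat steel lid, 54 mm diameter, 62 mm high, about 0.3 kg; top of the stack, standing on the square tub. Origin: centre of its underside; z along its axis, up.
- shaker: Slim round steel shaker with a low domed top, 34 mm diameter, straight to 78 mm, 89 mm high in all, about 0.15 kg; stands in the big round saucer at the start. Origin: centre of its underside; z along its axis, up.
- long_tray: Oblong shallow tray, hollow 150 mm long (its x) and 82 mm wide (its y): 10 mm of room all round the long box. White ceramic, fixed to the table. Floor 5 mm thick, upright 5 mm wide rim whose top is 12 mm above the table (7 mm above the floor). Origin: centre of the underside, on the table; z up.
- square_tray: Square shallow tray, hollow 82 x 82 mm (x, y): 10 mm of room all round the square tub, if its sides are parallel to the tray's. White ceramic, fixed to the table. Floor 5 mm thick, upright 5 mm wide rim whose top is 12 mm above the table (7 mm above the floor). Origin: centre of the underside, on the table; z up.
- big_saucer: Larger round shallow saucer, hollow 74 mm diameter: 10 mm of room all round the jar. White ceramic, fixed to the table. Floor 5 mm thick, upright 5 mm wide rim whose top is 12 mm above the table (7 mm above the floor). Origin: centre of the underside, on the table; z up.
- small_saucer: Smaller round shallow saucer, hollow 50 mm diameter: 8 mm of room all round the shaker; the jar does not fit in it. White ceramic, fixed to the table. Floor 5 mm thick, upright 5 mm wide rim whose top is 12 mm above the table (7 mm above the floor). Origin: centre of the underside, on the table; z up.
- mug: Blue ceramic mug, 76 mm diameter, 88 mm high, its handle on its own +y side pointing away from the robot, 0.32 kg, loose; stands between the dishes and must be left alone. Origin: centre of its underside; z up.
There are look-alikes about, which are no part of the job. Leave any blue or pink look-alike of the square_tub alone.

How it is judged:
By the outcome, as a careful person would: the job done as asked, in the order asked, and still so for the second after the job is handed in, with the robot touching nothing.
It also fails if it takes over 131 s, if anything falls off the work surface, if the arm or the gripper's body presses on something with over 40 N, if the wrist force passes 120 N, or if a joint passes its speed limit or range.

## Working session

There is one attempt and no reset: what is moved stays moved. The work goes in short steps, Python scripts to look and compute and a shell command to move; the robot and the scene stay as the last step left them, time stands still between calls to the robot, and variables do not carry over. Pictures are saved under pics/ and viewed, at most 14 in all, crops included, and the job is handed in when it is done.

```bash
mkdir -p pics; ls; cat > h.py <<'E'
import numpy as np,cv2
from workcell import get_obs,cams,ticket,boxes_of,ctrl
def cloud(name):
    o=get_obs(); im,d=cams.get_image(name); c=cams.get_calibration(name)
    K=np.array(c["mtx"]); v,u=np.mgrid[:400,:640]
    P=np.stack([(u-K[0,2])/K[0,0]*d,(v-K[1,2])/K[1,1]*d,d],-1)
    if "R" in c: W=(P-np.array(c["t"]))@np.array(c["R"])
    else:
        M=np.array(c["mount"]); R=cv2.Rodrigues(np.array(o["orientation"],float))[0]
        W=(P@M[:3,:3].T+M[:3,3])@R.T+np.array(o["ee_pos"])
    W[d==0]=np.nan
    return im,W
def save(im,n): cv2.imwrite("pics/"+n,im[...,::-1])
E
python3 - <<'E'
from h import *
o=get_obs();print({k:np.round(v,3) for k,v in o.items()})
for n in("top","scene"):
    im,W=cloud(n);save(im,n+"0.png");np.save(n+"0.npy",W)
    for t in "long_box square_tub jar shaker long_tray square_tray big_saucer small_saucer mug".split():
        for r in boxes_of(n,t):
            u,v=np.round(r["centre"]).astype(int);print(n,t,round(r["score"],2),u,v,W[min(v,399),min(u,639)].round())
E
```

```text
pics
{'t': np.float64(0.0), 'qpos': array([-1.164,  0.424,  1.631,  0.   ,  1.089, -0.019]), 'qvel': array([ 0.001, -0.   , -0.001,  0.001, -0.001,  0.001]), 'joint_torque': array([ 1.0000e-03, -5.4462e+01, -2.7366e+01,  6.4000e-02,  2.3000e-02,
       -0.0000e+00]), 'ee_pos': array([ 257.983, -568.693,  221.921]), 'orientation': array([-3.069, -0.664,  0.   ]), 'ft_force': array([-0.257, -0.032, -0.094]), 'moment': array([-0.01 , -0.006, -0.009]), 'grasp_force': np.float64(0.0), 'width': np.float64(87.785)}
top long_box 0.6 416 237 [ 394. -274.   52.]
top square_tub 0.85 412 296 [ 262. -260.   48.]
top square_tub 0.79 465 282 [ 293. -382.   46.]
top square_tub 0.78 414 228 [ 410. -259.   95.]
top jar 0.58 429 221 [ 419. -274.  158.]
top shaker 0.7 231 132 [632. 154.  86.]
top long_tray 0.76 302 202 [481.  -9.   6.]
top long_tray 0.56 431 221 [ 419. -278.  160.]
top square_tray 0.8 189 216 [445. 267.   6.]
top big_saucer 0.69 234 143 [631. 165.   9.]
top big_saucer 0.35 188 216 [445. 270.   5.]
top small_saucer 0.87 362 140 [ 642. -159.    4.]
top small_saucer 0.16 235 144 [629. 163.   6.]
top mug 0.97 296 138 [646.   9.   6.]
scene long_box 0.62 227 224 [ 494. -276.   39.]
scene square_tub 0.89 220 199 [ 461. -286.   86.]
scene square_tub 0.88 240 176 [ 284. -246.   44.]
scene square_tub 0.68 186 191 [ 326. -384.   36.]
scene square_tub 0.57 338 222 [482. -17.   5.]
scene jar 0.98 222 178 [ 455. -276.  136.]
scene jar 0.59 344 221 [477.  -1.   3.]
scene shaker 0.69 441 242 [664. 154.  65.]
scene long_tray 0.62 342 222 [481.  -7.   4.]
scene long_tray 0.46 366 248 [669.  -4.  75.]
scene square_tray 0.67 441 202 [436. 268.   4.]
scene big_saucer 0.69 433 261 [659. 148.  11.]
scene small_saucer 0.71 284 273 [ 638. -162.    6.]
scene mug 0.81 366 248 [669.  -4.  75.]
```

View pics/top0.png

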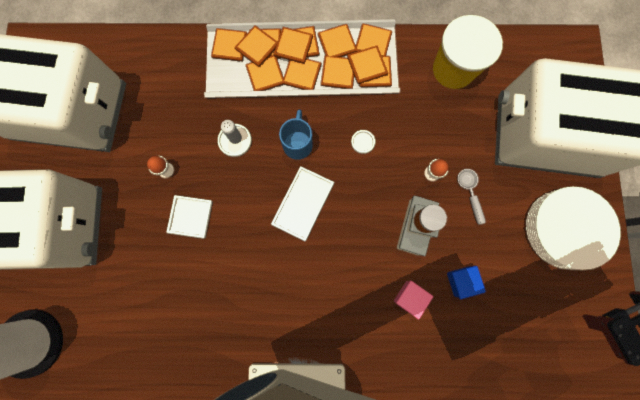

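View pics/scene0.png

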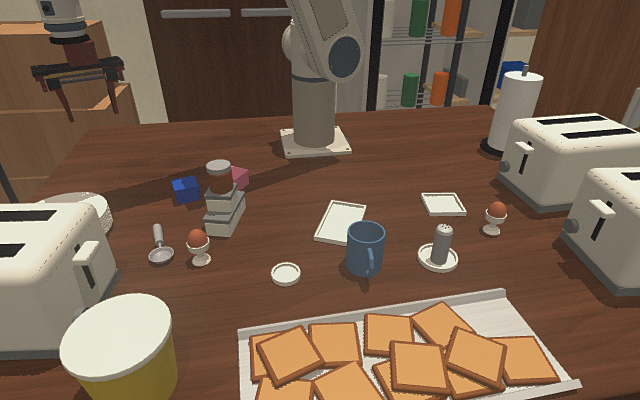

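The top view shows the stack around (418,228) with the jar lid at (432,219). The trays are at (303,203) and (189,216), the big saucer with the shaker at (234,140), the small saucer at (363,141), and the mug at (296,138) with its handle pointing up. The blue and pink cubes are decoys. Next I'll fit the poses.

```bash
cat > fit.py <<'E'
from h import *
def rect(p): 
    (c,s,a)=cv2.minAreaRect(p[:,:2].astype(np.float32)); return np.round(c,1),np.round(s,1),round(a,1)
def sel(W,cx,cy,r,z0,z1): return (np.hypot(W[...,0]-cx,W[...,1]-cy)<r)&(W[...,2]>z0)&(W[...,2]<z1)
E
python3 - <<'E'
from fit import *
for n in("top","scene"):
    W=np.load(n+"0.npy");im=cv2.imread(f"pics/{n}0.png").astype(int);wh=(im.min(-1)>130)
    for t,x,y,r in(("ltray",481,-9,110),("sqtray",445,267,80),("big",631,155,60),("small",642,-159,50)):
        m=sel(W,x,y,r,-5,18)&wh;p=W[m];print(n,t,len(p),rect(p),np.median(p[:,2]).round(1),cv2.minEnclosingCircle(p[:,:2].astype(np.float32)))
    for t,x,y,r,z0,z1 in(("jarlid",419,-274,70,150,170),("tublid",415,-265,90,90,103),("boxlid",400,-265,120,44,56),("shaker",635,155,50,60,100),("mug",646,0,60,70,95),("all",400,-265,120,15,180),("egg",560,-300,80,15,100)):
        p=W[sel(W,x,y,r,z0,z1)]
        if len(p)>4: print(n,t,len(p),rect(p),np.median(p,0).round(1),p[:,2].max().round(1))
E
```

```text
top ltray 2487 (array([480.8,  -9.2]), array([ 94.4, 164.1]), 64.6) 6.1 ((478.839599609375, -9.317981719970703), 91.81913757324219)
top sqtray 1469 (array([444.5, 265.8]), array([93.5, 93.2]), 82.0) 6.0 ((444.7613830566406, 265.7604675292969), 63.418060302734375)
top big 582 (array([636.9, 164.3]), array([77.2, 83.6]), 23.8) 6.2 ((639.57080078125, 165.4478302001953), 42.260231018066406)
top small 433 (array([ 636.7, -159.1]), array([58.4, 58.6]), 1.2) 6.6 ((637.8870239257812, -161.76612854003906), 32.22597885131836)
top jarlid 570 (array([ 426.8, -282.1]), array([52.8, 52.7]), 24.4) [ 426.8 -281.5  158.9] 163.1
top tublid 222 (array([ 428.2, -285. ]), array([61.8, 61.7]), 76.6) [ 412.5 -264.9   96.4] 102.7
top boxlid 820 (array([ 384. , -272.1]), array([ 66.4, 210.5]), 75.2) [ 387.1 -270.7   50.8] 55.9
top shaker 211 (array([644.9, 162.5]), array([29.9, 31.8]), 5.7) [641.6 160.2  89.6] 95.7
top mug 345 (array([636.2,   9.5]), array([92.1, 75.4]), 28.5) [641.1   3.6  85. ] 92.5
top all 1959 (array([ 384. , -272.1]), array([ 66.4, 210.5]), 75.2) [ 413.  -270.3   70.7] 163.1
top egg 352
[... 589 characters left out ...]
12), 36.688602447509766)
scene jarlid 280 (array([ 431.4, -282. ]), array([51.9, 56.8]), 63.9) [ 438.6 -282.1  157.7] 159.8
scene tublid 251 (array([ 435.2, -285.4]), array([62.6, 59.9]), 77.3) [ 454.8 -282.7   95.7] 103.0
scene boxlid 446 (array([ 388.2, -267.9]), array([ 61.2, 214.5]), 71.9) [ 465.6 -281.5   49.5] 56.0
scene shaker 314 (array([652.3, 162.3]), array([32. , 30.2]), 22.1) [660.3 158.7  83. ] 95.0
scene mug 680 (array([640.3,   9.2]), array([92.6, 76.6]), 27.9) [644.8   3.1  80.1] 90.4
scene all 2287 (array([ 391.6, -292.5]), array([214.9, 115.3]), 5.2) [ 455.4 -280.6   74.6] 159.8
scene egg 755 (array([ 529.2, -315.8]), array([ 46.8, 119.5]), 61.6) [ 566.3 -319.5   49. ] 79.0
```

```bash
python3 -m creep '[0.02,0.04,0.02,-0.1,0.05,0.11,0.05,-0.22,0.08,0.17,0.08,-0.34,0.1,0.21,0.1,-0.46,0.12,0.25,0.11,-0.58,0.142,0.299,0.11,-0.69,0.142,0.299,0.11,-0.69,0.142,0.299,0.11,-0.69,0.142,0.299,0.11,-0.69]'; python3 - <<'E'
from fit import *
print(np.round(cams.get_calibration("wrist")["mount"],2))
o=get_obs();print(np.round(o["ee_pos"],1),np.round(o["orientation"],3))
im,W=cloud("wrist");save(im,"w1.png");np.save("w1.npy",W)
for t,x,y,r,z0,z1 in(("jarlid",427,-282,45,152,166),("tublid",420,-275,70,88,103),("boxlid",410,-275,80,44,56)):
    p=W[sel(W,x,y,r,z0,z1)]
    if len(p)>4: print(t,len(p),rect(p),np.median(p,0).round(1))
E
```

```text
t: 1.75
ee_pos: [401.6, -266.9, 334.1]
orientation: [-3.114, 0.411, -0.003]
ft_force: [0.9, -0.2, -0.2]
width: 87.7
grasp_force: 0.0
[[ 0.0000e+00 -9.7000e-01 -2.5000e-01  6.6390e+01]
 [ 1.0000e+00  0.0000e+00 -0.0000e+00  1.4000e-01]
 [ 0.0000e+00 -2.5000e-01  9.7000e-01 -1.6233e+02]
 [ 0.0000e+00  0.0000e+00  0.0000e+00  1.0000e+00]]
[ 401.6 -266.9  334.1] [-3.114e+00  4.110e-01 -3.000e-03]
jarlid 2438 (array([ 427.4, -281.4]), array([53. , 52.7]), 75.2) [ 428.3 -281.4  158.2]
tublid 761 (array([ 429.3, -283.5]), array([61.6, 61.3]), 76.2) [ 450.9 -297.2   95.9]
boxlid 2098 (array([ 423.1, -280.6]), array([ 62. , 129.9]), 73.1) [ 458.2 -281.9   50.2]
```

View pics/w1.png

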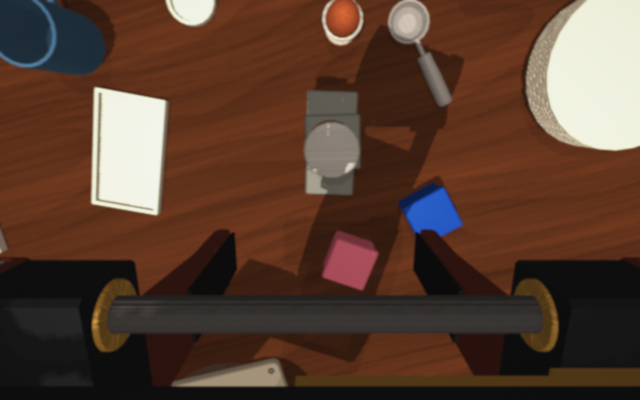

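The wrist view shows the stack at (332,150), and its measured sizes match the ones given. Next I'll look closely at the shaker and its saucer.

```bash
python3 -m creep '[0.015,0.033,-0.005,0,0.03,0.066,-0.01,0,0.045,0.099,-0.02,0,0.06,0.132,-0.03,0,0.075,0.165,-0.04,0,0.09,0.198,-0.05,0,0.105,0.231,-0.06,0,0.12,0.264,-0.07,0,0.135,0.297,-0.08,0,0.15,0.33,-0.08,0]'; python3 -m creep '[0.015,0.033,0,0,0.03,0.065,0,0,0.043,0.09,0,0,0.05,0.1,0,0,0.05,0.1,0,0,0.05,0.1,0,0,0.05,0.1,0,0]'; python3 - <<'E'
from fit import *
o=get_obs();print(np.round(o["ee_pos"],1),np.round(o["orientation"],3))
im,W=cloud("wrist");save(im,"w2.png");np.save("w2.npy",W)
wh=im.min(-1)>120
p=W[sel(W,645,162,30,70,100)];print(rect(p),np.median(p,0))
p=W[sel(W,637,165,60,3,17)&wh];print(rect(p),len(p),cv2.minEnclosingCircle(p[:,:2].astype(np.float32)))
E
```

```text
t: 2.63
ee_pos: [549.6, 61.0, 250.5]
orientation: [3.113, -0.414, -0.005]
ft_force: [-0.4, 0.9, 0.1]
width: 88.0
grasp_force: 0.0
t: 3.22
ee_pos: [599.5, 158.3, 252.4]
orientation: [3.113, -0.415, -0.002]
ft_force: [-0.4, 0.1, -0.6]
width: 87.8
grasp_force: 0.0
[599.5 158.3 252.4] [ 3.113e+00 -4.150e-01 -2.000e-03]
(array([647.6, 165.7]), array([32.9, 32.7]), 29.0) [648.05013259 164.96918258  91.09724598]
(array([640.1, 167.4]), array([82.7, 82.5]), 74.9) 3253 ((640.5164184570312, 167.34808349609375), 41.88880920410156)
```

View pics/w2.png

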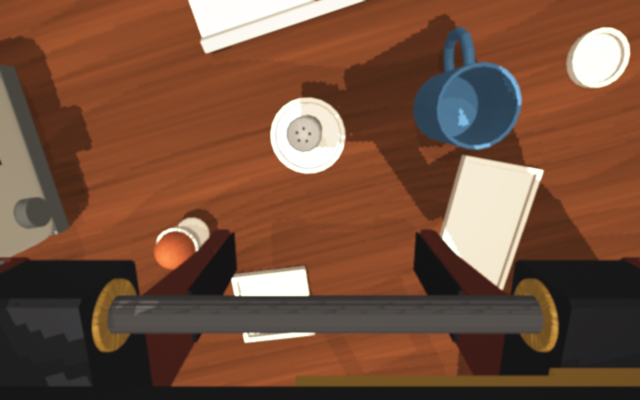

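Shaker at pixel (304,133) and saucer at (308,135), both clear of the gripper's path. The mug is to the right at (470,105). Grasping the shaker.

```bash
python3 -m creep '[0.02,0.003,-0.03,0,0.048,0.006,-0.06,0,0.048,0.006,-0.09,0,0.048,0.006,-0.12,0,0.048,0.006,-0.15,0,0.048,0.006,-0.175,0,0.048,0.006,-0.195,0,0.048,0.006,-0.205,0,0.048,0.006,-0.205,0,0.048,0.006,-0.205,0]' ; python3 -m creep '[0,0,0,0,0,0,0,0,0,0,0,0,0,0,0,0,0,0,0,0,0,0,0,0,0,0,0,0,0,0,0,0]' 0.3; python3 -m creep '[0,0,0,0,0,0,0,0,0,0,0,0,0,0,0,0]' 0.3
```

```text
t: 4.1
ee_pos: [648.3, 165.0, 48.1]
orientation: [3.114, -0.415, -0.0]
ft_force: [-0.6, 0.3, 0.4]
width: 88.0
grasp_force: 0.0
t: 4.77
ee_pos: [648.2, 165.9, 47.7]
orientation: [3.114, -0.414, 0.0]
ft_force: [0.3, 0.0, 0.2]
width: 38.0
grasp_force: 0.0
t: 5.1
ee_pos: [648.1, 165.8, 47.6]
orientation: [3.114, -0.414, -0.0]
ft_force: [0.1, 0.0, 0.1]
width: 33.6
grasp_force: 30.0
```

```bash
python3 -m creep '[0,0,0.01,0,0,0,0.03,0,0,0,0.06,0,0,0,0.09,0,0,0,0.12,0,-0.005,-0.015,0.14,0,-0.01,-0.04,0.15,0,-0.02,-0.07,0.15,0,-0.025,-0.1,0.15,0,-0.03,-0.135,0.15,0]'; python3 -m creep '[-0.01,-0.035,0,0,-0.015,-0.07,0,0,-0.02,-0.105,0,0,-0.02,-0.14,0,0,-0.02,-0.165,0,0,-0.02,-0.18,0,0,-0.02,-0.19,0,0,-0.02,-0.19,0,0,-0.02,-0.19,0,0]'; python3 - <<'E'
from fit import *
o=get_obs();print(np.round(o["ee_pos"],1),np.round(o["orientation"],3),o["width"])
im,W=cloud("wrist");save(im,"w3.png");np.save("w3.npy",W)
wh=im.min(-1)>120
p=W[sel(W,639,-159,45,3,17)&wh];print(rect(p),len(p),cv2.minEnclosingCircle(p[:,:2].astype(np.float32)),np.median(p[:,2]))
E
```

```text
t: 5.93
ee_pos: [617.5, 30.4, 198.7]
orientation: [-3.114, 0.412, -0.001]
ft_force: [0.2, -0.6, -1.9]
width: 33.4
grasp_force: 30.0
t: 6.68
ee_pos: [598.1, -158.5, 197.6]
orientation: [-3.114, 0.414, 0.001]
ft_force: [0.1, 1.4, -2.0]
width: 33.6
grasp_force: 30.0
[ 598.1 -158.5  197.6] [-3.114e+00  4.140e-01  1.000e-03] 33.62105827750325
(array([ 638.1, -157.6]), array([58.1, 58.1]), 75.3) 2913 ((637.9974975585938, -157.69833374023438), 29.85711669921875) 5.772994515493906
```

View pics/w3.png

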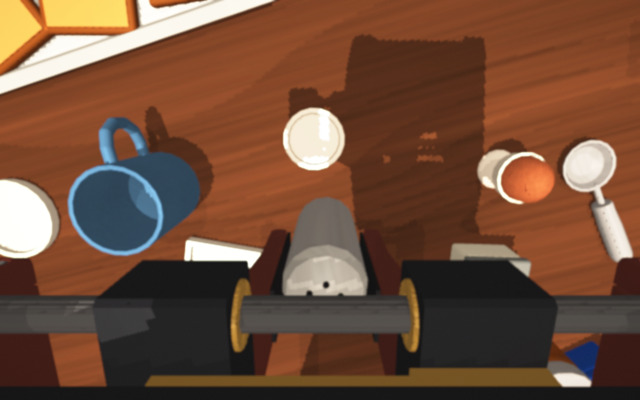

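The small saucer is at pixel (314,138) and empty, and the shaker hangs upright in the fingers. Placing it.

```bash
python3 -m creep '[0.02,0.001,-0.02,0,0.04,0.001,-0.04,0,0.04,0.001,-0.065,0,0.04,0.001,-0.09,0,0.04,0.001,-0.11,0,0.04,0.001,-0.125,0,0.04,0.001,-0.135,0,0.04,0.001,-0.142,0,0.04,0.001,-0.146,0,0.04,0.001,-0.146,0]' ; python3 -m creep '[0,0,-0.001,0,0,0,-0.002,0,0,0,-0.003,0,0,0,-0.0035,0,0,0,-0.0035,0,0,0,-0.0035,0]'
```

```text
t: 7.57
ee_pos: [638.2, -157.6, 51.4]
orientation: [-3.114, 0.413, 0.001]
ft_force: [-0.1, 0.3, -1.8]
width: 33.5
grasp_force: 30.0
t: 8.07
ee_pos: [638.3, -158.3, 48.4]
orientation: [3.114, -0.414, 0.0]
ft_force: [0.4, 0.1, -2.6]
width: 33.5
grasp_force: 30.0
```

```bash
python3 -m creep '[0,0,-0.0004,0,0,0,-0.0008,0,0,0,-0.0012,0,0,0,-0.0012,0,0,0,-0.0012,0]'
```

```text
t: 8.48
ee_pos: [638.4, -158.3, 47.6]
orientation: [3.114, -0.414, 0.001]
ft_force: [-1.5, -0.1, 5.1]
width: 33.9
grasp_force: 30.0
```

```bash
python3 -m creep '[0,0,0,0,0,0,0,0,0,0,0,0,0,0,0,0,0,0,0,0,0,0,0,0]' 1; python3 -m creep '[0,0,0.02,0,0,0,0.05,0,0,0,0.09,0,-0.01,-0.01,0.13,0,-0.03,-0.02,0.16,0,-0.06,-0.035,0.175,0,-0.09,-0.05,0.175,0,-0.12,-0.07,0.175,0,-0.15,-0.09,0.175,0,-0.18,-0.105,0.175,0]'; python3 - <<'E'
from fit import *
im,W=cloud("top")
p=W[sel(W,635,-160,40,60,100)];print(rect(p),p[:,2].max())
p=W[sel(W,643,162,40,60,100)];print(len(p))
E
```

```text
t: 8.98
ee_pos: [638.1, -158.1, 46.8]
orientation: [-3.114, 0.414, 0.0]
ft_force: [0.4, 0.0, 0.1]
width: 69.7
grasp_force: 0.0
t: 9.82
ee_pos: [456.8, -264.1, 222.3]
orientation: [3.114, -0.414, 0.001]
ft_force: [0.4, -0.2, 0.8]
width: 87.9
grasp_force: 0.0
(array([ 635. , -159.5]), array([31.7, 31.1]), 36.2) 98.48817106651647
0
```

```bash
python3 -m creep '[-0.015,-0.009,-0.01,0,-0.0305,-0.018,-0.03,0,-0.0305,-0.018,-0.05,0,-0.0305,-0.018,-0.075,0,-0.0305,-0.018,-0.095,0,-0.0305,-0.018,-0.103,0,-0.0305,-0.018,-0.103,0,-0.0305,-0.018,-0.103,0]' ; python3 -m creep '[0,0,0,0,0,0,0,0,0,0,0,0,0,0,0,0,0,0,0,0,0,0,0,0,0,0,0,0,0,0,0,0]' 0.5
```

```text
t: 10.53
ee_pos: [427.9, -281.2, 119.2]
orientation: [-3.114, 0.414, 0.0]
ft_force: [0.4, 0.9, 0.8]
width: 87.9
grasp_force: 0.0
t: 11.2
ee_pos: [427.9, -281.4, 119.3]
orientation: [3.114, -0.414, 0.001]
ft_force: [-0.9, -1.2, 4.0]
width: 53.4
grasp_force: 30.0
```

```bash
python3 -m creep '[0,0,0.005,0,0,0,0.015,0,0,0,0.035,0,0,0,0.06,0,0.005,0.01,0.075,0,0.015,0.03,0.075,0,0.027,0.057,0.075,0,0.04,0.085,0.075,0,0.054,0.115,0.075,0,0.068,0.145,0.075,0]'; python3 -m creep '[0.014,0.03,0,0,0.028,0.06,0,0,0.042,0.09,0,0,0.056,0.12,0,0,0.07,0.15,0,0,0.084,0.18,0,0,0.098,0.21,0,0,0.112,0.24,0,0,0.126,0.267,-0.01,0,0.134,0.285,-0.02,0]'; python3 -m creep '[0.005,0.01,-0.01,0,0.009,0.017,-0.02,0,0.0103,0.0185,-0.035,0,0.0103,0.0185,-0.05,0,0.0103,0.0185,-0.05,0,0.0103,0.0185,-0.05,0]'
```

```text
t: 12.03
ee_pos: [495.6, -134.8, 194.4]
orientation: [-3.114, 0.415, 0.001]
ft_force: [0.3, 0.6, -4.2]
width: 53.5
grasp_force: 30.0
t: 12.87
ee_pos: [631.1, 151.7, 174.8]
orientation: [-3.113, 0.412, -0.003]
ft_force: [0.5, -0.4, -4.5]
width: 53.9
grasp_force: 30.0
t: 13.37
ee_pos: [638.7, 165.9, 122.5]
orientation: [3.113, -0.415, -0.005]
ft_force: [-0.1, 0.3, -4.1]
width: 53.9
grasp_force: 30.0
```

```bash
python3 -m creep '[0.001,0.001,-0.02,0,0.001,0.001,-0.045,0,0.001,0.001,-0.065,0,0.001,0.001,-0.08,0,0.001,0.001,-0.088,0,0.001,0.001,-0.092,0,0.001,0.001,-0.092,0,0.001,0.001,-0.092,0]' ; python3 -m creep '[0,0,-0.001,0,0,0,-0.002,0,0,0,-0.003,0,0,0,-0.003,0,0,0,-0.003,0]'
```

```text
t: 14.03
ee_pos: [641.7, 168.4, 32.9]
orientation: [-3.114, 0.414, -0.002]
ft_force: [-0.2, -0.3, -3.7]
width: 53.8
grasp_force: 30.0
t: 14.45
ee_pos: [641.0, 168.4, 29.2]
orientation: [-3.114, 0.414, -0.0]
ft_force: [0.1, -1.0, -4.5]
width: 53.7
grasp_force: 30.0
```

```bash
python3 -m creep '[0,0,-0.0005,0,0,0,-0.001,0,0,0,-0.0013,0,0,0,-0.0013,0,0,0,-0.0013,0]'
```

```text
t: 14.87
ee_pos: [641.1, 168.4, 28.4]
orientation: [-3.114, 0.414, -0.0]
ft_force: [-3.4, -1.0, 6.0]
width: 53.5
grasp_force: 30.0
```

```bash
python3 -m creep '[0,0,0,0,0,0,0,0,0,0,0,0,0,0,0,0,0,0,0,0,0,0,0,0]' 1; python3 -m creep '[0,0,0.02,0,0,0,0.05,0,0,0,0.085,0,-0.01,0.005,0.12,0,-0.035,0.015,0.15,0,-0.065,0.025,0.175,0,-0.1,0.04,0.195,0,-0.135,0.055,0.21,0,-0.17,0.07,0.22,0,-0.205,0.085,0.22,0]';python3 -m creep '[-0.02,0.009,0,0,-0.02,0.009,0,0,-0.02,0.009,0,0,-0.02,0.009,0,0]'; python3 - <<'E'
from fit import *
o=get_obs();print(np.round(o["ee_pos"],1))
im,W=cloud("wrist");save(im,"w4.png")
wh=im.min(-1)>120
p=W[sel(W,446,268,85,3,17)&wh];print(rect(p),len(p),np.median(p[:,2]))
p=W[sel(W,446,268,85,9,17)&wh];print(rect(p),len(p))
im,W=cloud("top")
p=W[sel(W,637,164,40,55,100)];print(rect(p),np.median(p,0))
E
```

```text
t: 15.37
ee_pos: [641.0, 168.3, 27.6]
orientation: [-3.114, 0.414, -0.0]
ft_force: [1.1, -0.6, -0.7]
width: 87.1
grasp_force: 0.0
t: 16.2
ee_pos: [435.5, 254.3, 250.1]
orientation: [-3.111, 0.414, -0.006]
ft_force: [0.5, 1.3, -0.1]
width: 87.8
grasp_force: 0.0
t: 16.53
ee_pos: [416.7, 262.4, 247.9]
orientation: [-3.114, 0.413, -0.002]
ft_force: [0.3, 0.6, 0.4]
width: 87.8
grasp_force: 0.0
[416.7 262.4 247.9]
(array([445.1, 268.1]), array([92.1, 92.1]), 82.1) 6720 5.569771598183351
(array([445.1, 268.1]), array([92.1, 92.1]), 82.1) 1447
(array([640.1, 166. ]), array([52.9, 52.4]), 44.8) [638.80962486 165.45857941  66.93608642]
```

View pics/w4.png

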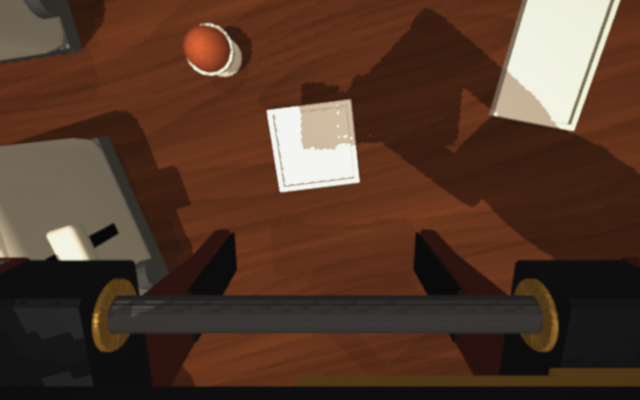

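The square tray is at pixel (313,145) and empty, with the toaster edge at about (150,240). I'll check the toaster clearance and look at the long tray on the way back.

```bash
python3 -m creep '[0.003,-0.02,0.01,0,0.008,-0.05,0.02,0,0.012,-0.09,0.03,0,0.017,-0.13,0.04,0,0.022,-0.17,0.04,0,0.027,-0.21,0.04,0,0.032,-0.245,0.04,0,0.035,-0.27,0.04,0,0.035,-0.272,0.04,0,0.035,-0.272,0.04,0]';python3 -m creep '[0,0,0,0,0,0,0,0]'; python3 - <<'E'
from fit import *
o=get_obs();print(np.round(o["ee_pos"],1))
im,W=cloud("wrist");save(im,"w5.png")
wh=im.min(-1)>120
for z in(3,9):
    p=W[sel(W,482,-6,110,z,17)&wh];print(rect(p),len(p),np.median(p[:,2]))
W=np.load("top0.npy")
for z in(30,80,120):
    m=(W[...,0]>340)&(W[...,0]<550)&(W[...,1]>200)&(W[...,1]<500)&(W[...,2]>z)
    p=W[m]; print(z,p[:,1].min() if len(p) else None, p[np.argsort(p[:,1])[:3]].round())
E
```

```text
t: 17.47
ee_pos: [451.5, -11.6, 287.5]
orientation: [-3.113, 0.421, 0.001]
ft_force: [-0.3, -0.5, -0.7]
width: 88.1
grasp_force: 0.0
t: 17.63
ee_pos: [451.0, -9.2, 287.5]
orientation: [-3.114, 0.413, 0.001]
ft_force: [0.3, -0.5, 0.5]
width: 87.9
grasp_force: 0.0
[451.   -9.2 287.5]
(array([479.7,  -7.5]), array([ 92.2, 160.2]), 64.5) 9816 5.490587272292743
(array([479.7,  -7.5]), array([ 92.2, 160.2]), 64.5) 1740 12.236304218265644
30 318.37693298229834 [[550. 318.  50.]
 [549. 319.  42.]
 [548. 320.  45.]]
80 456.9104122726188 [[405. 457. 144.]
 [409. 457. 141.]
 [407. 457. 141.]]
120 456.9104122726188 [[405. 457. 144.]
 [409. 457. 141.]
 [407. 457. 141.]]
```

```bash
python3 -m creep '[-0.004,-0.02,0,0,-0.01,-0.055,-0.01,0,-0.018,-0.095,-0.02,0,-0.026,-0.135,-0.03,0,-0.034,-0.175,-0.037,0,-0.041,-0.215,-0.037,0,-0.047,-0.245,-0.037,0,-0.05,-0.262,-0.037,0,-0.05,-0.265,-0.037,0,-0.05,-0.265,-0.037,0]';python3 -m creep '[0,0,0,0,0,0,0,0]'; python3 - <<'E'
from fit import *
o=get_obs();print(np.round(o["ee_pos"],1))
im,W=cloud("wrist");save(im,"w6.png")
for t,x,y,r,z0,z1 in(("tublid",428,-282,55,90,103),("boxlid",423,-280,80,44,56)):
    p=W[sel(W,x,y,r,z0,z1)];print(t,len(p),rect(p),np.median(p,0).round(1))
E
```

```text
t: 18.52
ee_pos: [401.2, -274.6, 250.5]
orientation: [-3.114, 0.415, 0.0]
ft_force: [0.7, -0.4, 0.6]
width: 88.1
grasp_force: 0.0
t: 18.68
ee_pos: [401.3, -273.2, 250.6]
orientation: [-3.114, 0.411, 0.0]
ft_force: [0.3, -1.2, -0.3]
width: 87.6
grasp_force: 0.0
[ 401.3 -273.2  250.6]
tublid 4677 (array([ 429. , -283.6]), array([61.2, 62. ]), 76.5) [ 430.4 -284.1   96.2]
boxlid 3400 (array([ 423. , -280.7]), array([ 62.1, 130.1]), 73.1) [ 457.6 -281.8   50.2]
```

View pics/w6.png

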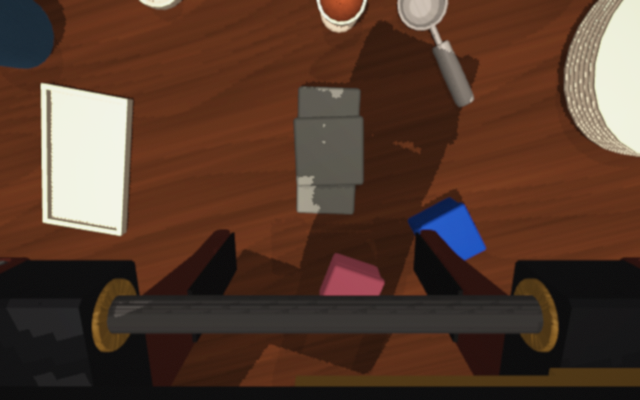

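The tub is at pixel (329,150) on the box, the jar is gone, and nothing else moved. Grasping the tub.

```bash
python3 -m creep '[0.014,-0.005,-0.02,0.015,0.028,-0.0095,-0.05,0.028,0.028,-0.0095,-0.08,0.028,0.028,-0.0095,-0.11,0.028,0.028,-0.0095,-0.14,0.028,0.028,-0.0095,-0.165,0.028,0.028,-0.0095,-0.18,0.028,0.028,-0.0095,-0.186,0.028,0.028,-0.0095,-0.186,0.028,0.028,-0.0095,-0.186,0.028]' ; python3 -m creep '[0,0,0,0,0,0,0,0,0,0,0,0,0,0,0,0,0,0,0,0,0,0,0,0,0,0,0,0]' 0.6
```

```text
t: 19.57
ee_pos: [429.5, -283.8, 65.2]
orientation: [3.12, -0.369, 0.001]
ft_force: [-0.9, -0.7, 0.5]
width: 87.8
grasp_force: 0.0
t: 20.15
ee_pos: [429.3, -284.4, 65.4]
orientation: [3.119, -0.37, 0.001]
ft_force: [-1.7, 1.1, 6.0]
width: 62.2
grasp_force: 30.0
```

```bash
python3 -m creep '[0,0,0.005,0,0,0,0.015,0,0,0,0.035,0,0,0,0.055,0,0,0.01,0.07,0,0,0.03,0.08,0,0,0.06,0.08,0,0.001,0.09,0.08,0,0.002,0.125,0.08,0,0.003,0.16,0.08,0]'; python3 -m creep '[0.001,0.035,0,0.01,0.002,0.07,0,0.02,0.003,0.105,0,0.03,0.004,0.14,0,0.04,0.005,0.175,0,0.05,0.006,0.21,0,0.06,0.007,0.245,0,0.07,0.008,0.28,0,0.08,0.009,0.31,0,0.09,0.01,0.335,0,0.098]'; python3 -m creep '[0.001,0.02,0,0,0.002,0.037,0,0,0.003,0.05,0,0,0.003,0.057,-0.01,0,0.003,0.057,-0.02,0,0.003,0.057,-0.04,0,0.003,0.057,-0.06,0,0.003,0.057,-0.06,0,0.003,0.057,-0.06,0]'
```

```text
t: 20.98
ee_pos: [431.6, -123.0, 145.4]
orientation: [3.119, -0.372, 0.001]
ft_force: [-0.2, 0.9, -2.4]
width: 62.1
grasp_force: 30.0
t: 21.82
ee_pos: [441.7, 213.1, 145.3]
orientation: [-3.134, 0.214, -0.001]
ft_force: [1.1, -0.0, -2.2]
width: 61.6
grasp_force: 30.0
t: 22.57
ee_pos: [443.7, 266.3, 83.2]
orientation: [3.132, -0.218, -0.006]
ft_force: [-0.1, -0.5, -2.2]
width: 61.7
grasp_force: 30.0
```

```bash
python3 -m creep '[0,0,-0.015,0,0,0,-0.032,0,0,0,-0.045,0,0,0,-0.055,0,0,0,-0.06,0,0,0,-0.061,0,0,0,-0.061,0,0,0,-0.061,0]' ; python3 -m creep '[0,0,-0.001,0,0,0,-0.002,0,0,0,-0.003,0,0,0,-0.003,0,0,0,-0.003,0]'
```

```text
t: 23.23
ee_pos: [445.5, 268.0, 24.3]
orientation: [-3.133, 0.217, -0.001]
ft_force: [-1.2, -0.5, -2.6]
width: 62.0
grasp_force: 30.0
t: 23.65
ee_pos: [445.0, 267.8, 20.7]
orientation: [-3.134, 0.217, -0.0]
ft_force: [-0.1, -0.7, -2.5]
width: 61.9
grasp_force: 30.0
```

```bash
python3 -m creep '[0,0,-0.0005,0,0,0,-0.001,0,0,0,-0.001,0,0,0,-0.001,0]'
```

```text
t: 23.98
ee_pos: [445.0, 267.9, 20.4]
orientation: [-3.134, 0.217, -0.0]
ft_force: [-2.7, 0.0, 7.1]
width: 61.9
grasp_force: 30.0
```

```bash
python3 -m creep '[0,0,0,0,0,0,0,0,0,0,0,0,0,0,0,0,0,0,0,0,0,0,0,0]' 1; python3 -m creep '[0,0,0.02,0,0,0,0.05,0,0,0,0.085,0,0,-0.01,0.11,0,-0.001,-0.035,0.13,-0.02,-0.003,-0.07,0.13,-0.04,-0.004,-0.105,0.13,-0.06,-0.006,-0.14,0.13,-0.08,-0.007,-0.175,0.13,-0.1,-0.009,-0.21,0.13,-0.12]';python3 -m creep '[-0.001,-0.035,0,-0.01,-0.002,-0.07,0,-0.02,-0.004,-0.105,0,-0.037,-0.005,-0.14,0,-0.037,-0.007,-0.175,0,-0.037,-0.008,-0.21,0,-0.037,-0.01,-0.245,0,-0.037,-0.011,-0.28,0,-0.037,-0.012,-0.31,0,-0.037,-0.013,-0.33,0,-0.037]'; python3 - <<'E'
from fit import *
im,W=cloud("top")
p=W[sel(W,444,266,55,44,60)];print(rect(p),np.median(p,0))
o=get_obs();print(np.round(o["ee_pos"],1))
im,W=cloud("wrist")
p=W[sel(W,423,-280,80,44,56)];print(len(p),rect(p),np.median(p,0).round(1))
E
```

```text
t: 24.48
ee_pos: [445.0, 267.8, 19.6]
orientation: [3.134, -0.217, -0.0]
ft_force: [-0.0, 0.3, 0.7]
width: 87.8
grasp_force: 0.0
t: 25.32
ee_pos: [435.7, 56.4, 149.9]
orientation: [-3.115, 0.405, -0.001]
ft_force: [1.3, -1.0, 0.5]
width: 87.9
grasp_force: 0.0
t: 26.15
ee_pos: [422.9, -275.0, 149.8]
orientation: [3.106, -0.464, 0.001]
ft_force: [-0.0, 0.3, 0.7]
width: 87.5
grasp_force: 0.0
(array([444.1, 265.8]), array([62.3, 61.7]), 81.9) [444.23037815 264.7970081   51.28737432]
[ 423.4 -277.2  150. ]
13105 (array([ 423. , -280.9]), array([ 62.1, 129.2]), 73.1) [ 428.8 -282.    50.2]
```

```bash
python3 -m creep '[0,-0.0085,-0.02,0,0,-0.0085,-0.05,0,0,-0.0085,-0.065,0,0,-0.0085,-0.065,0,0,-0.0085,-0.065,0]'
```

```text
t: 26.67
ee_pos: [422.4, -279.4, 84.2]
orientation: [-3.106, 0.461, 0.003]
ft_force: [-0.4, -0.1, 0.1]
width: 87.7
grasp_force: 0.0
```

```bash
python3 -m creep '[0.0005,-0.0005,-0.02,0,0.0005,-0.0005,-0.04,0,0.0005,-0.0005,-0.055,0,0.0005,-0.0005,-0.065,0,0.0005,-0.0005,-0.069,0,0.0005,-0.0005,-0.069,0,0.0005,-0.0005,-0.069,0]'; python3 -m creep '[0,0,0,0,0,0,0,0,0,0,0,0,0,0,0,0,0,0,0,0,0,0,0,0,0,0,0,0]' 0.6
```

```text
t: 27.25
ee_pos: [424.0, -281.3, 16.5]
orientation: [3.107, -0.462, 0.001]
ft_force: [0.4, -0.2, -0.1]
width: 88.0
grasp_force: 0.0
t: 27.83
ee_pos: [423.7, -281.3, 16.1]
orientation: [3.107, -0.462, 0.001]
ft_force: [-0.1, 0.8, 6.6]
width: 61.9
grasp_force: 30.0
```

```bash
python3 -m creep '[0,0,0.005,0,0,0,0.015,0,0,0,0.03,0,0,0,0.045,0,0.002,0.01,0.055,0,0.006,0.03,0.06,-0.02,0.012,0.06,0.06,-0.04,0.018,0.09,0.06,-0.06,0.025,0.12,0.06,-0.08,0.031,0.15,0.06,-0.1]'; python3 -m creep '[0.006,0.03,0,-0.02,0.012,0.06,0,-0.04,0.018,0.085,0,-0.05,0.022,0.105,0,-0.05,0.0245,0.118,0,-0.05,0.0255,0.124,0,-0.05,0.0255,0.124,-0.01,-0.05,0.0255,0.124,-0.02,-0.05,0.0255,0.124,-0.03,-0.05,0.0255,0.124,-0.03,-0.05]';python3 -m creep '[0,0,0,0,0,0,0,0]'
```

```text
t: 28.67
ee_pos: [454.4, -129.3, 76.2]
orientation: [-3.08, 0.619, -0.0]
ft_force: [0.9, 0.3, -3.0]
width: 62.1
grasp_force: 30.0
t: 29.5
ee_pos: [478.1, -7.9, 43.4]
orientation: [3.063, -0.695, -0.006]
ft_force: [-0.5, 0.7, -2.9]
width: 62.0
grasp_force: 30.0
t: 29.67
ee_pos: [479.7, -7.8, 45.3]
orientation: [3.064, -0.695, -0.001]
ft_force: [0.4, 0.8, -2.6]
width: 61.9
grasp_force: 30.0
```

```bash
python3 -m creep '[0,0,-0.008,0,0,0,-0.015,0,0,0,-0.02,0,0,0,-0.022,0,0,0,-0.022,0,0,0,-0.022,0]' ; python3 -m creep '[0,0,-0.001,0,0,0,-0.002,0,0,0,-0.0025,0,0,0,-0.0025,0,0,0,-0.0025,0]'
```

```text
t: 30.17
ee_pos: [479.9, -7.1, 23.5]
orientation: [3.064, -0.693, -0.001]
ft_force: [-0.5, 0.5, -2.6]
width: 61.6
grasp_force: 30.0
t: 30.58
ee_pos: [480.0, -7.2, 21.2]
orientation: [-3.064, 0.694, -0.0]
ft_force: [-0.2, 0.0, -3.7]
width: 61.6
grasp_force: 30.0
```

```bash
python3 -m creep '[0,0,-0.0005,0,0,0,-0.001,0,0,0,-0.001,0,0,0,-0.001,0]'
```

```text
t: 30.92
ee_pos: [480.1, -7.2, 21.0]
orientation: [-3.064, 0.693, -0.001]
ft_force: [-2.7, -0.3, 9.5]
width: 61.9
grasp_force: 30.0
```

Contact made. Releasing, backing off and checking everything.

```bash
python3 -m creep '[0,0,0,0,0,0,0,0,0,0,0,0,0,0,0,0,0,0,0,0,0,0,0,0]' 1; python3 -m creep '[0,0,0.02,0,0,0,0.05,0,0,0,0.085,0,0,0,0.12,0,-0.01,0,0.15,0,-0.03,0,0.18,0,-0.05,0,0.21,0,-0.07,0,0.24,0,-0.08,0,0.26,0,-0.08,0,0.26,0]';python3 -m creep '[0,0,0,0,0,0,0,0]'; python3 - <<'E'
from fit import *
for n in("wrist","top"):
    im,W=cloud(n);save(im,n+"9.png")
    for t,x,y,r,z0,z1 in(("box",480,-8,85,47,65),("tub",444,266,55,44,60),("jar",640,166,45,60,75),("shaker",637,-159,40,75,100),("mug",640,5,60,70,95)):
        p=W[sel(W,x,y,r,z0,z1)]
        if len(p)>9: print(n,t,rect(p),np.median(p,0).round(1))
E
python3 -c "
import cv2,numpy as np
a=cv2.imread('pics/top9.png')[90:260,150:400];cv2.imwrite('pics/c9.png',cv2.resize(a,None,fx=3,fy=3))"
```

```text
t: 31.42
ee_pos: [480.0, -7.2, 20.1]
orientation: [-3.064, 0.694, 0.0]
ft_force: [-0.6, -0.5, 0.2]
width: 87.2
grasp_force: 0.0
t: 32.25
ee_pos: [400.2, -7.2, 283.9]
orientation: [-3.063, 0.693, -0.01]
ft_force: [0.9, -0.3, 0.0]
width: 87.5
grasp_force: 0.0
t: 32.42
ee_pos: [399.9, -7.2, 279.5]
orientation: [3.064, -0.694, -0.001]
ft_force: [0.6, 0.1, -0.1]
width: 87.8
grasp_force: 0.0
wrist box (array([479.5,  -6.5]), array([ 62.1, 128.7]), 64.4) [482.6  -8.2  55.1]
wrist tub (array([444.7, 268. ]), array([64. , 62.1]), 81.5) [446.2 263.8  51.4]
wrist jar (array([640.3, 168. ]), array([53.2, 53.5]), 26.2) [639.6 166.7  67.2]
wrist mug (array([596.8,  23.1]), array([31.5,  3.6]), 64.2) [594.7  21.6  75.8]
top tub (array([462.3, 293.4]), array([ 4.3, 31.5]), 73.9) [466.5 292.2  51.4]
top jar (array([645.4, 164.2]), array([53. , 40.3]), 64.3) [644.  163.5  67. ]
top shaker (array([ 635.8, -158.9]), array([30.8, 31.6]), 0.8) [ 633.2 -158.    91.2]
top mug (array([651.1,   4.2]), array([74.8, 82.4]), 85.7) [655.8   2.7  84.9]
```

View pics/wrist9.png

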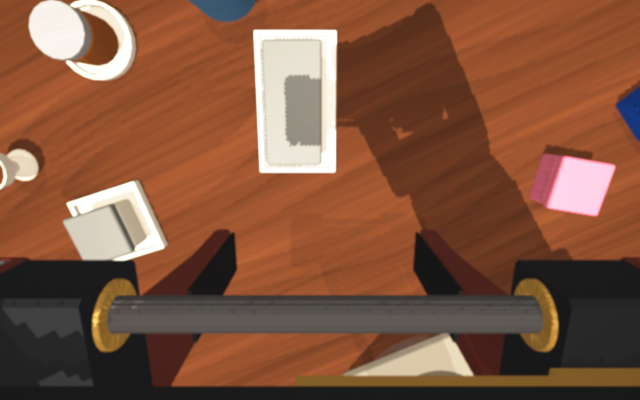

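View pics/c9.png

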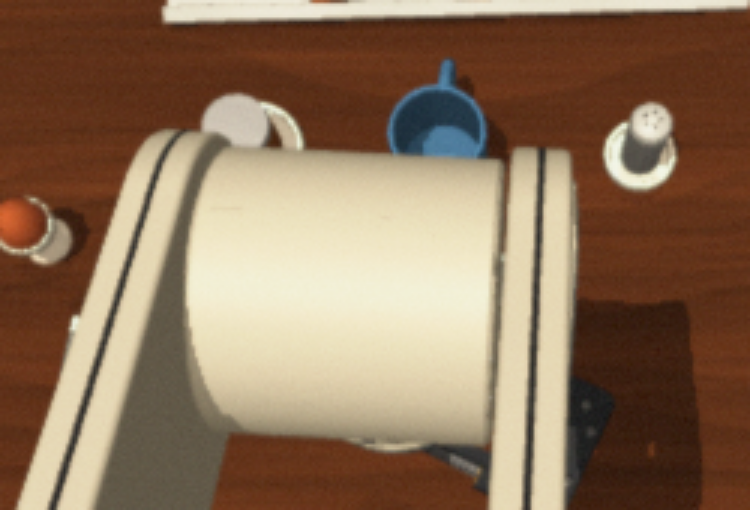

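The box (290,100), tub (115,220), jar (85,40) and shaker are each in their own dish. All four lids are at the right height and centred within 2 mm, and the mug hasn't moved. Handing in.

```bash
python3 -c "
from workcell import ticket
print(ticket.close_job())"
```

```text
the job is handed in; nothing more can be done
None
```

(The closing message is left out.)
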